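# Move a lever from the drill vise to the drilling fixture, changing ends

### The arm

A 6-joint arm with a two-finger parallel gripper is mounted at the origin on the work surface. World frame = base frame: x ahead of the robot, y to its left, z up, the work surface at z = 0. Lengths are in m, angles in rad, forces in N, time in s.
With the tool pointing down it reaches from about 0.3 to 0.775 m from the base axis. Payload 14.6 kg.
Tool frame: the origin (TCP) lies midway between the tips of the shut fingers; the grasp point (between the pads) lies 19 mm behind it; z points along the fingers, y is the line along which they close (so a half turn about z gives the same grasp; the last joint's range is limited). The gripper opens to 94 mm and grips with 3 to 60 N. Pads are 16 mm wide; open, the fingers measure 119 mm over their backs; the gripper's body (75 mm by 177 mm) begins 78 mm behind the grasp point.
Start: joints at [1.177, 0.3, 1.521, -0, 1.321, -0.067], TCP at [0.177, 0.521, 0.205] pointing down, gripper open.
Joint ranges: [-3.03, 3.03], [-0.79, 2.21], [0.23, 2.52], [-1.04, 4.18], [0, 3.07], [-2.55, 2.55]. Speed limits (rad/s): [2.22, 2.22, 2.57, 3.14, 3.14, 3.14].

### API

Orientations are given as a rotation vector (axis times angle).
In Python, from cell import bot, snapshot, camera_model, sign_off gives the robot as it stands.
- The arm moves only by the tool play_rows, never from a script. Its argument "deltas" is a list of rows, each an object of numbers: "rx", "ry", "rz": the turn, a rotation vector about the tool's x, y, z in units of 6 degrees (1.0 is 6 degrees); "tx", "ty", "tz": the shift along the tool's x, y, z in units of 25 mm (1.0 is 25 mm); "gripper": the closure, from -1 (fully open) to 1 (shut). A call has 1 to 5 rows; each row shifts and turns the commanded pose from where the row before left it, along the tool's axes as they then stand; what a row does not reach is not made up. A row lasts 1/10 s, in which the tool goes at most 50 mm and 8.59 degrees, less where a joint would pass 70% of its speed; a pose out of reach is approached as far as the arm can. A call is refused whole if a number of a shift passes 1 or a number of a turn 1, either way. A call with a gripper value outside its range is refused whole. The fingers move at their own pace and stop on an object; "grip_force" is the grip in N (left out, the last holds). Time passes only in rows, so rows that do not move let the fingers close. It gives the time, the measured TCP pose, the force, the opening and the grip force at its end, in the units of the state.
- bot.observe(): the state, without advancing time (a new reading comes with each control period).
- snapshot(name): name is "scene" or "top"; returns (picture, depth): 384x512x3 uint8, red, green, blue; 384x512 float32, m along the optical axis (not along the pixel's ray), 0 where there is no reading.
- camera_model(name): a dict with "vfov" (degrees; the focal length in pixels is half the picture's height over the tangent of half this angle, whatever the lens; pixels are square), "cx", "cy" (the principal point, pixels), "D" ([k1, k2, p1, p2, k3] as OpenCV has them; the pictures are not rectified), "world_to_cam" (4x4, takes a point from world to camera coordinates). Camera axes: x right, y up, looking along -z (the intrinsics and any distortion apply to the point x, -y, -z); pixel columns grow to the right and rows downward; lengths in m; the calibration is good to about 2 mm. A picture is of the moment at which its call begins. camera_model takes no time and is no camera call.
- sign_off(): hands the job in; it is judged then, once.
The state is a dict: "time": time; "joint_positions": joint angles; "joint_velocities": joint speeds; "tau": joint torques, N m; "eef_pos": TCP position; "orientation": TCP orientation; "force": force on the tool from outside, world axes, zero at the start; "torque": the same for the moment, N m; "width": finger opening in m; "grasp_force": force on a finger pad.
Only numpy, scipy, OpenCV 4.12 (cv2) and the standard library are available. Lean on these libraries where they do the work, as an engineer would, in place of code of your own. Each camera call takes 0.05 s, during which the arm holds its last target. There are 200 camera calls.

### The job

Lift the lever out of the drill vise by its eye half, the half that sticks out, and set it down on the rubber mat, standing on its underside as it was in the vise, and let go. Then take it by its plain half, carry it to the drilling fixture and lower it in, eye first home in the keyhole pocket, until it lies flat on the fixture's floor; let go.

Things in the scene. Friction and masses are not known exactly. Their poses are not given: they have to be found in the camera images.
- lever: The workpiece: bare aluminium lever, 190 mm long, 28 mm tall, 0.27 kg, lying level in the open vise. Shank 18 mm wide along its x from -50 to +95 mm, plain square +x end; at -x a round eye 46 mm across. Origin: mid-length, on the underside (top at +28 mm); it balances near x = -5 mm. Not to be confused with the plain bar without an eye elsewhere on the bench.
- eye (a point): Centre of the lever's eye (46 mm across, 26 mm hole), on the underside: 72 mm towards -x from the lever's origin.
- vise: Grey drill vise, fixed, not clamping. Origin on the bench under the lever's, axes as the lever's (few degrees). Jaws 38 mm apart, x -5 to +90 mm, each 32 mm thick, tops 68 mm above the bench: no finger room beside the plain half. Lever rests loose on a strip 12 mm wide, 30 mm above the bench; lift straight up. Screw and nut block at x +12 to +77 mm reach y = +127 mm, 63 mm high.
- mat: Black rubber mat, fixed, 240 x 150 mm, 4 mm thick, long side along its x. Origin at the centre of its underside, on the bench. The lever is put down in about the middle of it, any heading.
- nest: Drilling fixture, fixed, dark steel keyhole pocket on a 10 mm base plate 210 x 130 mm. Origin on the bench under where the lever's origin comes when seated, axes then the same. Pocket floor 25 mm, wall tops 63 mm above the bench; 38 mm wide slot x -39 to +5 mm, where the walls end. Beyond, the shank lies on a rail 12 mm wide, 25 mm high, to x = +80 mm, with finger room either side.
- pocket (a point): Middle of the fixture's square eye pocket (66 x 66 mm, so 10 mm play each way round the eye; walls 15 mm thick), on its floor: 72 mm towards -x from the fixture's origin, 25 mm above the bench.
Mind the look-alikes: they are no part of the job. Leave any pink or white look-alike of the nest alone.

How it is judged:
By the outcome, as a careful person would: the job done as asked, in the order asked, and still so for the second after the job is handed in, with the robot touching nothing.
It also fails if it takes over 64 s, if anything falls off the work surface, if the arm or the gripper's body presses on something with over 40 N, if the wrist force passes 120 N, or if a joint passes its speed limit or range.

## Working session

There is one attempt and no reset: what is moved stays moved. The work goes in short steps, Python scripts to look and compute and a tool call to move; the robot and the scene stay as the last step left them, time stands still between calls to the robot, and variables do not carry over. Pictures are saved under pics/ and viewed, at most 10 in all, crops included, and the job is handed in when it is done.

Besides the shell and the picture viewer there is one more tool, called after "Request:" as name([rows], argument=value, ...), one row to a line, values as JSON. play_rows: Moves the arm, as the interface text tells. Its arguments: {"type":"object","properties":{"deltas":{"type":"array","items":{"type":"object","properties":{"rx":{"type":"number"},"ry":{"type":"number"},"rz":{"type":"number"},"tx":{"type":"number"},"ty":{"type":"number"},"tz":{"type":"number"},"gripper":{"type":"number"}}}},"grip_force":{"type":"number"}},"required":["deltas"]}

```bash
mkdir -p pics
cat > h.py <<'E'
import numpy as np, cv2
from cell import bot, snapshot, camera_model, sign_off
def cloud(name, depth):
    m=camera_model(name); h,w=depth.shape
    f=h/2/np.tan(np.radians(m["vfov"])/2)
    K=np.array([[f,0,m["cx"]],[0,f,m["cy"]],[0,0,1]])
    u,v=np.meshgrid(np.arange(w),np.arange(h))
    p=cv2.undistortPoints(np.stack([u,v],-1).reshape(-1,1,2).astype(np.float64),K,np.array(m["D"],float)).reshape(h,w,2)
    c=np.stack([p[...,0]*depth,-p[...,1]*depth,-depth,np.ones_like(depth)],-1)
    P=c@np.linalg.inv(np.array(m["world_to_cam"])).T
    P=P[...,:3]; P[depth<=0]=np.nan
    return P
def save(name,img): cv2.imwrite("pics/"+name+".png",img[...,::-1])
E
python3 - <<'E'
from h import *
for n in ("top","scene"):
    im,d=snapshot(n); save(n+"0",im); np.savez(n+"0.npz",im=im,d=d)
    print({k:v for k,v in camera_model(n).items()})
o=bot.observe(); print(o)
E
```

```text
{'vfov': 48.561431890018504, 'cx': 257.94745167408, 'cy': 191.19314220383822, 'D': array([-0.08058549,  0.        ,  0.        ,  0.        ,  0.        ]), 'world_to_cam': array([[ 0.02302579, -0.99971717,  0.00594854, -0.09465443],
       [ 0.98988774,  0.02363166,  0.13987069, -0.41275779],
       [-0.13997171,  0.00266775,  0.99015191, -1.13727993],
       [ 0.        ,  0.        ,  0.        ,  1.        ]])}
{'vfov': 45.61416246304755, 'cx': 247.21566578056255, 'cy': 196.15865129271978, 'D': array([-0.06763982,  0.        ,  0.        ,  0.        ,  0.        ]), 'world_to_cam': array([[ 0.20328824,  0.97902756,  0.01337615,  0.00393013],
       [-0.74599299,  0.14602295,  0.64974745,  0.27161138],
       [ 0.63416744, -0.14206453,  0.76003245, -1.85050927],
       [ 0.        ,  0.        ,  0.        ,  1.        ]])}
{'time': 0.1, 'joint_positions': array([ 1.17739567e+00,  3.00375599e-01,  1.52152081e+00,  2.60368617e-05,
        1.32068787e+00, -6.66027390e-02]), 'joint_velocities': array([ 1.01196393e-03, -7.71278966e-04, -4.28752155e-04,  3.13534545e-05,
       -1.01602162e-03,  2.47922987e-04]), 'tau': array([ 1.13553047e-03, -5.32647622e+01, -3.53288519e+01,  7.10049947e-02,
        2.33635266e-02, -5.05634284e-05]), 'eef_pos': array([0.17646502, 0.52067682, 0.20496421]), 'orientation': array([-5.11020931e-01, -3.09949755e+00,  1.50746904e-03]), 'force': array([-0.29190514, -0.3994929 ,  0.45709209]), 'torque': array([-0.02307767, -0.05373896, -0.03045968]), 'grasp_force': 0.0, 'width': 0.09361381118335933}
```

View pics/top0.png

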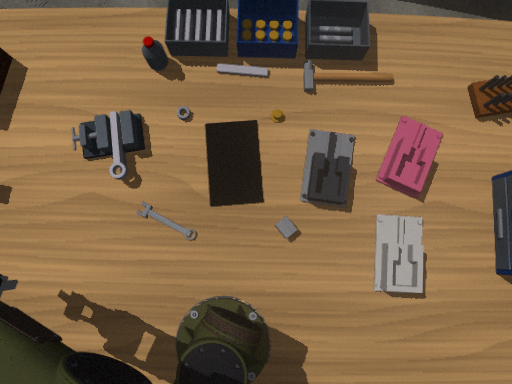

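View pics/scene0.png

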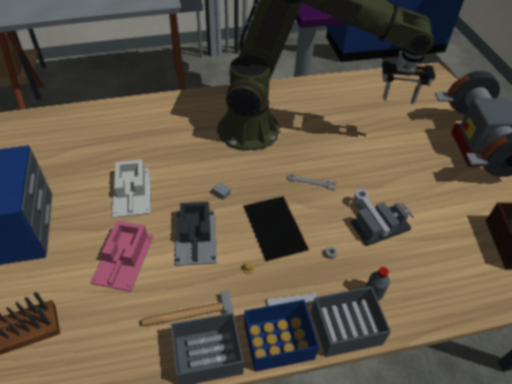

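The top view shows the lever in the vise with its eye at about (118,171), the mat centred at about (234,163), and the dark nest at about (328,167), with pink and white look-alikes to its right. Next I measure with depth.

```bash
cat > m.py <<'E'
from h import *
z=np.load("top0.npz"); im,d=z["im"],z["d"]; P=cloud("top",d)
def box(u0,u1,v0,v1,lo,hi):
    Q=P[v0:v1,u0:u1].reshape(-1,3); return Q[(Q[:,2]>lo)&(Q[:,2]<hi)]
hsv=cv2.cvtColor(im,cv2.COLOR_RGB2HSV)
print("bench z",np.nanmedian(P[230:280,250:350,2]))
s=6
a=cv2.resize(im[95:190,65:155],None,fx=s,fy=s,interpolation=cv2.INTER_CUBIC)
b=cv2.resize(im[120:215,295:365],None,fx=s,fy=s,interpolation=cv2.INTER_CUBIC)
a=a[:570];save("crop1",np.hstack([a,b])[:,:800])
mk=im[100:220,195:275].max(2)<45
Q=P[100:220,195:275][mk]; Q=Q[Q[:,2]<.02]
print("mat",cv2.minAreaRect((Q[:,:2]*1000).astype(np.float32)),np.median(Q[:,2]))
np.set_printoptions(linewidth=250)
print("lever z mm"); print((P[104:186:3,80:150:3,2]*1000).round())
print("nest z mm"); print((P[126:210:3,298:360:3,2]*1000).round())
E
python3 m.py
```

```text
bench z 0.0004308135816570857
mat ((500.22735595703125, -14.397842407226562), (238.25518798828125, 147.3647003173828), 5.867343902587891) 0.004465569181835938
lever z mm
[[ 1. -2.  1. -3.  2.  3.  1.  2. -2. -0.  4. -1.  1.  3. -1.  1. -1.  2. -0.  3.  1. -2. -1. -1.]
 [ 0.  3.  3.  1. -2. -3.  1.  1.  1.  1. -2. -2.  0.  1. -2.  2. -1. -6. -1. -1.  0.  1.  2. -4.]
 [-8.  2. -1.  3. -1. -3. -1.  3.  4. -0.  1.  0.  2. -1. -3. -1. -0.  2.  1.  2.  3. -1.  2. -0.]
 [ 1.  0.  1.  3. -0.  2.  2.  3. -2.  0. 61. 56. 52. 65. 69. 65. 70. 64.  0. 20.  3. -0.  2.  5.]
 [ 5. -2. -0.  2.  6. 70. 69. 74. 69.  3. 60. 61. 59. 68. 70. 69. 69. 64. 37. 19. 16.  1.  0.  1.]
 [-3. -1.  2.  0.  3. 68. 70. 72. 69. 48. 58. 59. 59. 26. 65. 67. 73. 69. 39. 20. 13. -0. -1.  4.]
 [-1. -1. 18. 20. 19. 70. 67. 73. 70. 58. 59. 59. 60. 34. 68. 70. 71. 65. 46. 15. 18.  3.  1.  2.]
 [66. 62. 20. 19. 21. 66. 69. 70. 68. 51. 58. 59. 58. 37. 71. 68. 66. 67. nan 18. 20. -3.  3.  2.]
 [65. 68. 54. 27. 20. 17. 71. 67. 67. 61. 33. 59. 60. 37. 68. 65. 71. 69. 50. 14. 19.  2. -3. -2.]
 [66. 65. 53. 28. 17. 16. 66. 66. 70. 6
[... 3589 characters left out ...]
2.]
 [ 2.  5. 12.  8. 62. 67. 22. 24. 27. 25. 26. 27. 21. nan 62. 68. 10.  3. -3. -2.  2.]
 [ 3.  4.  6.  9. 61. 61. 21. 21. 24. 24. 27. 22. 26. 27. 64. 66.  8.  3. -1. -5. -1.]
 [-2.  9.  9. 21. 61. 66. 24. 26. 27. 25. 24. 25. 27. 30. 66. 64. 12. -1. -1.  1.  4.]
 [ 0.  9. 21. 29. 61. 63. 64. 61. 63. 63. 66. 65. 25. 32. 64. 62. 12.  3. -2. -2.  5.]
 [ 5.  9. 12. 43. 52. 62. 63. 66. nan 62. 63. 61. 63. 65. 62. 62.  9.  4. -0.  1.  4.]
 [-3.  3.  9. 10. 12. 14. 15. 22. 28. 43. 46. 59. 57. 65. 63. 62. 12.  1. -1. -1. -2.]
 [ 3. -1.  2.  1.  4. -2. -0. -2.  6.  8.  5.  8.  8. 17. 27. 12. 11. -0. -1. -1.  1.]
 [ 3. -3.  3. -1.  1.  3. -0. -1.  4.  1.  1. -1.  0.  1. -1.  7. -4.  2.  3. -0. -1.]]
```

View pics/crop1.png

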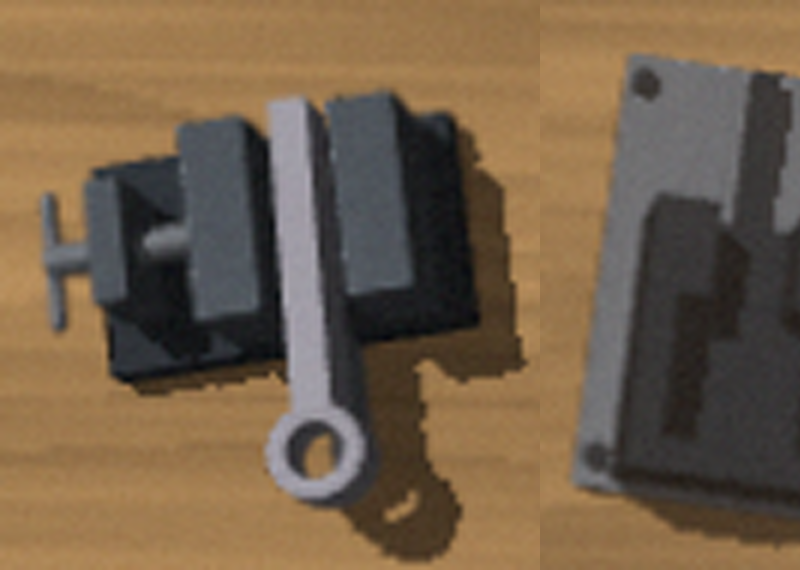

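The crop shows the lever's eye towards the camera bottom (world -x), and the nest keyhole likewise, with its rail up (+x). Now I fit the templates.

```bash
cat > fit.py <<'E'
from h import *
from scipy.optimize import minimize
def lever_inside(q):
    x,y=q[:,0],q[:,1]
    r=np.hypot(x+72,y)
    return np.maximum.reduce([9-abs(y)]+[0*x]) if 0 else np.maximum(np.minimum(np.minimum(9-abs(y),95-x),x+60), np.minimum(23-r,r-13))
def nest_inside(q): # signed distance in wall tops
    x,y=q[:,0],abs(q[:,1])
    outer=np.minimum(np.minimum(48-y,x+120),5-x)
    pocket=np.minimum(33-y,33-abs(x+72))
    slot=np.minimum(19-y,np.minimum(x+60,30-x))
    return np.minimum(outer,-np.maximum(pocket,slot))
def fit(ins,Pin,Pout,x0):
    def c(p):
        def T(Q):
            d=(Q-p[:2]);s,co=np.sin(p[2]),np.cos(p[2]); return np.c_[co*d[:,0]+s*d[:,1],-s*d[:,0]+co*d[:,1]]
        return np.clip(-ins(T(Pin)),0,8).sum()+np.clip(ins(T(Pout)),0,8).sum()
    best=min((minimize(c,np.array(x0)+e,method="Nelder-Mead",options=dict(initial_simplex=np.array(x0)+e+np.array([[0,0,0],[6,0,0],[0,6,0],[0,0,.08]]),xatol=.01,maxiter=800)) for e in ([0,0,0],[5,5,.05],[-5,5,-.05],[8,-5,0])),key=lambda r:r.fun)
    return best.x,best.fun/(len(Pin)+len(Pout))
def getlever(im,P,win,zt,x0,tol=7):
    u0,u1,v0,v1=win
    Q=P[v0:v1,u0:u1].reshape(-1,3)*1000; g=im[v0:v1,u0:u1].reshape(-1,3).astype(int)
    ok=(abs(Q[:,2]-zt)<tol)&(g.min(1)>110)
    return fit(lever_inside,Q[ok,:2],Q[(Q[:,2]<zt-15)][:,:2],x0),ok.sum()
E
python3 - <<'E'
from fit import *
z=np.load("top0.npz"); im,d=z["im"],z["d"]; P=cloud("top",d)
e=P[171,118]*1000; print(e, P[115,113]*1000)
print(im[125,115],im[125,125],im[171,110])
print("lever",getlever(im,P,(95,140,100,185),58,[e[0]+72,e[1],0.07]))
w=P[120:215,298:362].reshape(-1,3)*1000; w=w[~np.isnan(w[:,0])]
hi=w[abs(w[:,2]-63)<7][:,:2]; lo=w[w[:,2]<35][:,:2]; print(P[167,328]*1000)
c=P[182,325]*1000
print("nest",fit(nest_inside,hi,lo,[c[0]+72,c[1],-.1]))
h=bot.observe(); print(h["force"])
E
```

```text
[468.22675189 316.18589189  -3.51138523] [614.48161068 321.68459933  57.7327659 ]
[158 155 166] [81 86 91] [159 153 163]
lever ((array([5.34162826e+02, 3.11126877e+02, 1.52475479e-01]), np.float64(0.0811218970239885)), np.int64(448))
[ 487.04700236 -277.42584788   30.18022654]
nest (array([ 5.10215522e+02, -2.81219533e+02, -1.25022237e-01]), np.float64(0.00540854174202783))
[-0.29190514 -0.3994929   0.45709209]
```

```bash
cat > go.py <<'E'
from h import *
from scipy.spatial.transform import Rotation as R
import sys
def plan(tx,ty,tz,yaw):  # target TCP mm, yaw of lever frame (tool y ∥ lever y)
    o=bot.observe(); r=R.from_rotvec(o["orientation"]); p=o["eef_pos"]*1000
    y=np.array([-np.sin(yaw),np.cos(yaw),0]); z=np.array([0,0,-1.]); x=np.cross(y,z)
    if 0: pass
    t=R.from_matrix(np.c_[x,y,z])
    print("t",o["time"],"tcp",p.round(1),"w",round(o["width"]*1000,1),"F",o["force"].round(1),"j6",o["joint_positions"][5].round(2))
    print("turn units",(np.degrees((r.inv()*t).as_rotvec())/6).round(2),"then shift units",(t.inv().apply(np.array([tx,ty,tz])-p)/25).round(2))
def along(o,yaw,x): return o[0]+x*np.cos(yaw),o[1]+x*np.sin(yaw)
E
python3 - <<'E'
from go import *
L=(534.2,311.1);x,y=along(L,.1525,-27);print(x,y)
plan(x,y,34,.1525)
E
```

```text
507.51335138667775 306.99844105381095
t 0.1 tcp [176.5 520.7 205. ] w 93.6 F [-0.3 -0.4  0.5] j6 -0.07
turn units [-0.01 -0.   -4.58] then shift units [-11.79 -10.46   6.84]
```

Request:
play_rows([
  {"rz": -0.92},
  {"rz": -0.92},
  {"rz": -0.92},
  {"rz": -0.91},
  {"rz": -0.91},
], grip_force=40)

```text
validation failed for argument at $.de...
```

Request:
play_rows([
  {"tx": -0.95, "ty": -0.85},
  {"tx": -0.95, "ty": -0.85},
  {"tx": -0.95, "ty": -0.85},
  {"tx": -0.95, "ty": -0.85},
  {"tx": -0.95, "ty": -0.85},
])

```text
validation failed for argument at $.de...
```

Request:
play_rows([
  {"tx": -0.95, "ty": -0.85},
  {"tx": -0.95, "ty": -0.85},
  {"tx": -0.95, "ty": -0.85},
  {"tx": -0.95, "ty": -0.85},
  {"tx": -0.95, "ty": -0.85},
])

```text
validation failed for argument at $.de...
```

Request:
play_rows([
  {"tx": -0.95, "ty": -0.85},
  {"tx": -0.95, "ty": -0.85},
  {},
  {},
])

```text
validation failed for argument at $.de...
```

Run:
```python
from go import *
plan(507.5,307,34,.1525)
```

```text
t 0.1 tcp [176.5 520.7 205. ] w 93.6 F [-0.3 -0.4  0.5] j6 -0.07
turn units [-0.01 -0.   -4.58] then shift units [-11.79 -10.46   6.84]
```

Request:
play_rows([
  {"rx": 0, "ry": 0, "rz": -0.92, "tx": 0, "ty": 0, "tz": 0, "gripper": -1},
  {"rx": 0, "ry": 0, "rz": -0.92, "tx": 0, "ty": 0, "tz": 0, "gripper": -1},
  {"rx": 0, "ry": 0, "rz": -0.92, "tx": 0, "ty": 0, "tz": 0, "gripper": -1},
  {"rx": 0, "ry": 0, "rz": -0.91, "tx": 0, "ty": 0, "tz": 0, "gripper": -1},
  {"rx": 0, "ry": 0, "rz": -0.91, "tx": 0, "ty": 0, "tz": 0, "gripper": -1},
], grip_force=40)

```text
time: 0.6
eef_pos: [0.1765, 0.5207, 0.2051]
orientation: [0.246, -3.132, 0.001]
force: [-0.0, 0.2, 0.2]
width: 0.0936
grasp_force: 0.0
```

Request:
play_rows([
  {"rx": 0, "ry": 0, "rz": 0, "tx": -0.95, "ty": -0.85, "tz": 0, "gripper": -1},
  {"rx": 0, "ry": 0, "rz": 0, "tx": -0.95, "ty": -0.85, "tz": 0, "gripper": -1},
  {"rx": 0, "ry": 0, "rz": 0, "tx": -0.95, "ty": -0.85, "tz": 0, "gripper": -1},
  {"rx": 0, "ry": 0, "rz": 0, "tx": -0.95, "ty": -0.85, "tz": 0, "gripper": -1},
  {"rx": 0, "ry": 0, "rz": 0, "tx": -0.95, "ty": -0.85, "tz": 0, "gripper": -1},
])

```text
time: 1.1
eef_pos: [0.311, 0.433, 0.2052]
orientation: [0.24, -3.132, 0.001]
force: [-0.1, 0.1, -0.7]
width: 0.0939
grasp_force: 0.0
```

Request:
play_rows([
  {"rx": 0, "ry": 0, "rz": 0, "tx": -0.95, "ty": -0.85, "tz": 0, "gripper": -1},
  {"rx": 0, "ry": 0, "rz": 0, "tx": -0.95, "ty": -0.85, "tz": 0, "gripper": -1},
  {"rx": 0, "ry": 0, "rz": 0, "tx": -0.95, "ty": -0.85, "tz": 0, "gripper": -1},
  {"rx": 0, "ry": 0, "rz": 0, "tx": -0.95, "ty": -0.85, "tz": 0, "gripper": -1},
  {"rx": 0, "ry": 0, "rz": 0, "tx": -0.95, "ty": -0.85, "tz": 0, "gripper": -1},
])

```text
time: 1.6
eef_pos: [0.4445, 0.3461, 0.2052]
orientation: [0.24, -3.132, 0.0]
force: [0.3, 0.7, 0.8]
width: 0.0938
grasp_force: 0.0
```

Request:
play_rows([
  {"rx": 0, "ry": 0, "rz": 0, "tx": -0.95, "ty": -0.85, "tz": 0, "gripper": -1},
  {"rx": 0, "ry": 0, "rz": 0, "tx": -0.95, "ty": -0.85, "tz": 0, "gripper": -1},
  {"rx": 0, "ry": 0, "rz": 0, "tx": 0, "ty": 0, "tz": 0, "gripper": -1},
  {"rx": 0, "ry": 0, "rz": 0, "tx": 0, "ty": 0, "tz": 0, "gripper": -1},
])

```text
time: 2.0
eef_pos: [0.4969, 0.312, 0.2049]
orientation: [0.238, -3.132, 0.0]
force: [0.5, 0.1, 0.8]
width: 0.0939
grasp_force: 0.0
```

Run:
```python
from go import *
plan(507.5,307,34,.1525)
```

```text
t 2.0 tcp [496.9 312.  204.9] w 93.9 F [0.5 0.1 0.8] j6 -1.22
turn units [-0.   -0.01 -0.01] then shift units [-0.39 -0.26  6.84]
```

Request:
play_rows([
  {"rx": 0, "ry": 0, "rz": 0, "tx": -0.39, "ty": -0.26, "tz": 0.8, "gripper": -1},
  {"rx": 0, "ry": 0, "rz": 0, "tx": 0, "ty": 0, "tz": 1, "gripper": -1},
  {"rx": 0, "ry": 0, "rz": 0, "tx": 0, "ty": 0, "tz": 1, "gripper": -1},
  {"rx": 0, "ry": 0, "rz": 0, "tx": 0, "ty": 0, "tz": 1, "gripper": -1},
  {"rx": 0, "ry": 0, "rz": 0, "tx": 0, "ty": 0, "tz": 1, "gripper": -1},
])

```text
time: 2.5
eef_pos: [0.5065, 0.3082, 0.0846]
orientation: [0.242, -3.132, -0.0]
force: [-0.1, -1.2, -0.3]
width: 0.0939
grasp_force: 0.0
```

Request:
play_rows([
  {"rx": 0, "ry": 0, "rz": 0, "tx": 0, "ty": 0, "tz": 0.7, "gripper": -1},
  {"rx": 0, "ry": 0, "rz": 0, "tx": 0, "ty": 0, "tz": 0.7, "gripper": -1},
  {"rx": 0, "ry": 0, "rz": 0, "tx": 0, "ty": 0, "tz": 0.64, "gripper": -1},
  {"rx": 0, "ry": 0, "rz": 0, "tx": 0, "ty": 0, "tz": 0, "gripper": -1},
])

```text
time: 2.9
eef_pos: [0.5057, 0.3076, 0.0326]
orientation: [0.242, -3.129, 0.002]
force: [0.4, 0.2, -0.1]
width: 0.0939
grasp_force: 0.0
```

Run:
```python
from go import *
plan(507.5,307,34,.1525)
im,d=snapshot("scene"); save("s1",cv2.resize(im[150:280,310:450],None,fx=4,fy=4,interpolation=cv2.INTER_CUBIC))
```

```text
t 2.9 tcp [505.7 307.6  32.6] w 93.9 F [ 0.4  0.2 -0.1] j6 -1.24
turn units [-0.01 -0.03  0.02] then shift units [-0.07 -0.04 -0.06]
```

View pics/s1.png

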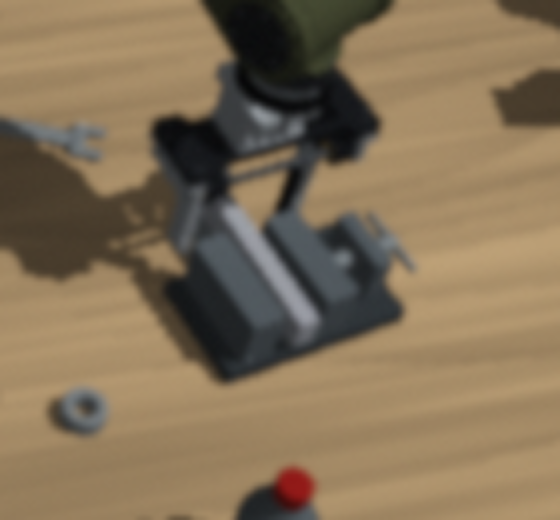

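The fingers straddle the shank at crop pixels (190,215) and (295,185), clear of the jaws, so I can close.

Request:
play_rows([
  {"rx": 0, "ry": 0, "rz": 0, "tx": 0, "ty": 0, "tz": -0.06, "gripper": 1},
  {"rx": 0, "ry": 0, "rz": 0, "tx": 0, "ty": 0, "tz": 0, "gripper": 1},
  {"rx": 0, "ry": 0, "rz": 0, "tx": 0, "ty": 0, "tz": 0, "gripper": 1},
  {"rx": 0, "ry": 0, "rz": 0, "tx": 0, "ty": 0, "tz": 0, "gripper": 1},
  {"rx": 0, "ry": 0, "rz": 0, "tx": 0, "ty": 0, "tz": 0, "gripper": 1},
], grip_force=50)

```text
time: 3.45
eef_pos: [0.5077, 0.3073, 0.0362]
orientation: [-0.24, 3.132, 0.0]
force: [0.6, 0.8, 0.2]
width: 0.0573
grasp_force: 0.0
```

Request:
play_rows([
  {"rx": 0, "ry": 0, "rz": 0, "tx": 0, "ty": 0, "tz": 0, "gripper": 1},
  {"rx": 0, "ry": 0, "rz": 0, "tx": 0, "ty": 0, "tz": 0, "gripper": 1},
  {"rx": 0, "ry": 0, "rz": 0, "tx": 0, "ty": 0, "tz": 0, "gripper": 1},
])

```text
time: 3.75
eef_pos: [0.5077, 0.3072, 0.0359]
orientation: [0.24, -3.132, 0.0]
force: [-0.1, -0.1, -1.5]
width: 0.0332
grasp_force: 0.0
```

Request:
play_rows([
  {"rx": 0, "ry": 0, "rz": 0, "tx": 0, "ty": 0, "tz": 0.08, "gripper": 1},
  {"rx": 0, "ry": 0, "rz": 0, "tx": 0, "ty": 0, "tz": 0, "gripper": 1},
  {"rx": 0, "ry": 0, "rz": 0, "tx": 0, "ty": 0, "tz": 0, "gripper": 1},
  {"rx": 0, "ry": 0, "rz": 0, "tx": 0, "ty": 0, "tz": 0, "gripper": 1},
  {"rx": 0, "ry": 0, "rz": 0, "tx": 0, "ty": 0, "tz": 0, "gripper": 1},
])

```text
time: 4.25
eef_pos: [0.5075, 0.3072, 0.0337]
orientation: [0.24, -3.132, 0.0]
force: [0.4, 0.3, -2.1]
width: 0.0179
grasp_force: 50.0
```

Request:
play_rows([
  {"rx": 0, "ry": 0, "rz": 0, "tx": 0, "ty": 0, "tz": 0, "gripper": 1},
  {"rx": 0, "ry": 0, "rz": 0, "tx": 0, "ty": 0, "tz": -0.2, "gripper": 1},
  {"rx": 0, "ry": 0, "rz": 0, "tx": 0, "ty": 0, "tz": -0.2, "gripper": 1},
  {"rx": 0, "ry": 0, "rz": 0, "tx": 0, "ty": 0, "tz": 0, "gripper": 1},
])

```text
time: 4.65
eef_pos: [0.5081, 0.3075, 0.045]
orientation: [-0.24, 3.131, 0.001]
force: [-0.2, 0.7, -3.3]
width: 0.0176
grasp_force: 50.0
```

Request:
play_rows([
  {"rx": 0, "ry": 0, "rz": 0, "tx": 0, "ty": 0, "tz": -0.6, "gripper": 1},
  {"rx": 0, "ry": 0, "rz": 0, "tx": 0, "ty": 0, "tz": -0.8, "gripper": 1},
  {"rx": 0, "ry": 0, "rz": 0, "tx": 0, "ty": 0, "tz": -0.8, "gripper": 1},
  {"rx": 0, "ry": 0, "rz": 0, "tx": 0, "ty": 0, "tz": -0.6, "gripper": 1},
  {"rx": 0, "ry": 0, "rz": 0, "tx": 0, "ty": 0, "tz": 0, "gripper": 1},
])

```text
time: 5.15
eef_pos: [0.5086, 0.3078, 0.1166]
orientation: [-0.24, 3.129, 0.002]
force: [0.3, -0.3, -3.0]
width: 0.0172
grasp_force: 50.0
```

Run:
```python
from go import *
x,y=along((500.2,-14.4),.1025,-27); print(x,y)
plan(x,y,12,.1025)
im,d=snapshot("scene"); save("s2",cv2.resize(im[130:280,310:450],None,fx=4,fy=4,interpolation=cv2.INTER_CUBIC))
```

```text
473.34171023953013 -17.162656537219277
t 5.15 tcp [508.6 307.8 116.6] w 17.2 F [ 0.3 -0.3 -3. ] j6 -1.24
turn units [0.01 0.04 0.48] then shift units [  2.73 -12.79   4.19]
```

View pics/s2.png

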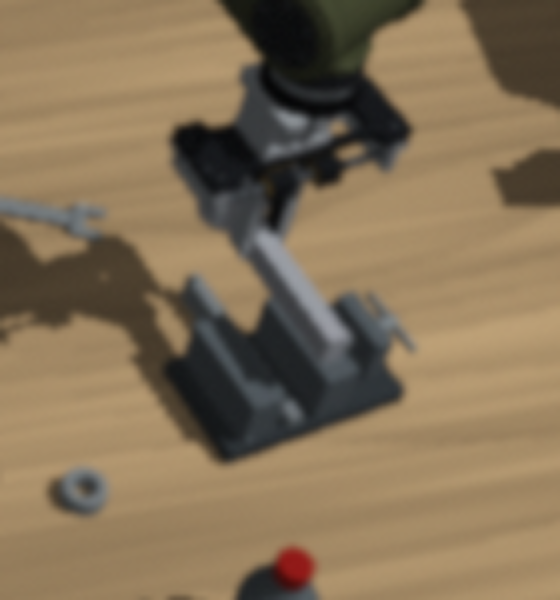

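The lever is up out of the vise, tip at crop (330,345), and looks level. I carry it to the mat.

Request:
play_rows([
  {"rx": 0, "ry": 0, "rz": 0.48, "tx": 0, "ty": 0, "tz": 0, "gripper": 1},
  {"rx": 0, "ry": 0, "rz": 0, "tx": 0.1, "ty": -0.5, "tz": 0, "gripper": 1},
  {"rx": 0, "ry": 0, "rz": 0, "tx": 0.17, "ty": -0.8, "tz": 0, "gripper": 1},
  {"rx": 0, "ry": 0, "rz": 0, "tx": 0.17, "ty": -0.8, "tz": 0, "gripper": 1},
  {"rx": 0, "ry": 0, "rz": 0, "tx": 0.17, "ty": -0.8, "tz": 0, "gripper": 1},
])

```text
time: 5.7
eef_pos: [0.4993, 0.232, 0.1131]
orientation: [0.163, -3.136, 0.001]
force: [0.6, -0.7, -2.7]
width: 0.0174
grasp_force: 50.0
```

Request:
play_rows([
  {"rx": 0, "ry": 0, "rz": 0, "tx": 0.17, "ty": -0.8, "tz": 0, "gripper": 1},
  {"rx": 0, "ry": 0, "rz": 0, "tx": 0.17, "ty": -0.8, "tz": 0, "gripper": 1},
  {"rx": 0, "ry": 0, "rz": 0, "tx": 0.17, "ty": -0.8, "tz": 0, "gripper": 1},
  {"rx": 0, "ry": 0, "rz": 0, "tx": 0.17, "ty": -0.8, "tz": 0, "gripper": 1},
  {"rx": 0, "ry": 0, "rz": 0, "tx": 0.17, "ty": -0.8, "tz": 0, "gripper": 1},
])

```text
time: 6.2
eef_pos: [0.4882, 0.1303, 0.1132]
orientation: [0.163, -3.136, 0.0]
force: [0.2, 0.3, -3.3]
width: 0.0176
grasp_force: 50.0
```

Request:
play_rows([
  {"rx": 0, "ry": 0, "rz": 0, "tx": 0.17, "ty": -0.8, "tz": 0, "gripper": 1},
  {"rx": 0, "ry": 0, "rz": 0, "tx": 0.17, "ty": -0.8, "tz": 0, "gripper": 1},
  {"rx": 0, "ry": 0, "rz": 0, "tx": 0.17, "ty": -0.8, "tz": 0, "gripper": 1},
  {"rx": 0, "ry": 0, "rz": 0, "tx": 0.17, "ty": -0.8, "tz": 0, "gripper": 1},
  {"rx": 0, "ry": 0, "rz": 0, "tx": 0.17, "ty": -0.8, "tz": 0, "gripper": 1},
])

```text
time: 6.7
eef_pos: [0.4772, 0.0289, 0.1133]
orientation: [0.163, -3.136, 0.0]
force: [0.1, -0.3, -3.3]
width: 0.0177
grasp_force: 50.0
```

Request:
play_rows([
  {"rx": 0, "ry": 0, "rz": 0, "tx": 0.17, "ty": -0.8, "tz": 0, "gripper": 1},
  {"rx": 0, "ry": 0, "rz": 0, "tx": 0.1, "ty": -0.4, "tz": 0, "gripper": 1},
  {"rx": 0, "ry": 0, "rz": 0, "tx": 0, "ty": 0, "tz": 0, "gripper": 1},
  {"rx": 0, "ry": 0, "rz": 0, "tx": 0, "ty": 0, "tz": 0, "gripper": 1},
])

```text
time: 7.1
eef_pos: [0.4743, 0.0, 0.1138]
orientation: [0.161, -3.137, -0.0]
force: [0.5, 0.6, -3.3]
width: 0.0179
grasp_force: 50.0
```

Run:
```python
from fit import *
from go import plan
plan(473.3,-17.2,12,.1025)
im,d=snapshot("top"); P=cloud("top",d); save("t2",cv2.resize(im[80:260,170:300],None,fx=3,fy=3)); np.savez("t2.npz",im=im,d=d)
im,d2=snapshot("scene");np.savez("s2.npz",im=im,d=d2); PS=cloud("scene",d2); save("s3",cv2.resize(im[160:290,210:340],None,fx=4,fy=4,interpolation=cv2.INTER_CUBIC))
# heights along lever top
for nm,Q in(("top",P),("scene",PS)):
    q=Q.reshape(-1,3)*1000; dx=q[:,:2]-[500.2,-14.4]; c,s=np.cos(.1025),np.sin(.1025)
    X=c*dx[:,0]+s*dx[:,1];Y=-s*dx[:,0]+c*dx[:,1]
    for a in range(-95,95,10):
        k=(X>=a)&(X<a+10)&(abs(Y)<6)&(q[:,2]>80)&(q[:,2]<165); print(nm,a,k.sum(),np.median(q[k,2]).round(1) if k.any() else "")
```

```text
t 7.1 tcp [474.3   0.  113.8] w 17.9 F [ 0.5  0.6 -3.3] j6 -1.75
turn units [ 0. -0.  0.] then shift units [ 0.11 -0.68  4.07]
top -95 0 
top -85 0 
top -75 0 
top -65 0 
top -55 0 
top -45 0 
top -35 0 
top -25 0 
top -15 0 
top -5 0 
top 5 0 
top 15 0 
top 25 0 
top 35 0 
top 45 0 
top 55 0 
top 65 0 
top 75 0 
top 85 0 
scene -95 1 138.6
scene -85 5 137.1
scene -75 7 125.0
scene -65 17 130.0
scene -55 11 129.7
scene -45 0 
scene -35 8 139.5
scene -25 10 146.4
scene -15 30 141.3
scene -5 0 
scene 5 0 
scene 15 0 
scene 25 0 
scene 35 0 
scene 45 0 
scene 55 0 
scene 65 0 
scene 75 0 
scene 85 0
```

View pics/s3.png

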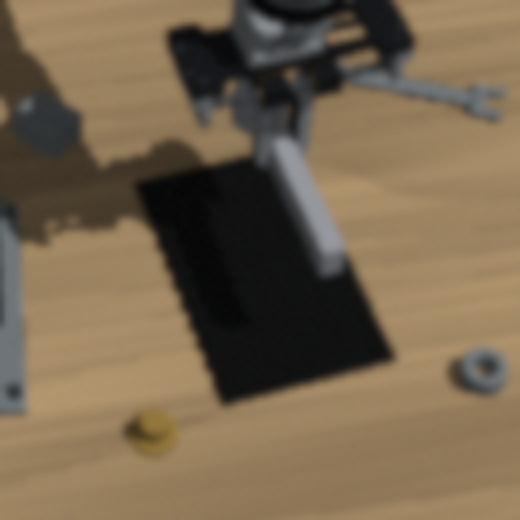

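The lever hangs above the mat, plain end at about (330,265) in the crop. I use the stored scene depth to check whether it is level.

Run:
```python
from h import *
z=np.load("s2.npz"); P=cloud("scene",z["d"])*1000; im=z["im"].astype(int)
q=P.reshape(-1,3); g=im.reshape(-1,3)
dx=q[:,:2]-[474.3,0]; c,s=np.cos(.1025),np.sin(.1025)
X=c*dx[:,0]+s*dx[:,1]-27;Y=-s*dx[:,0]+c*dx[:,1]
for a in range(-95,105,10):
    k=(X>=a)&(X<a+10)&(abs(Y)<9)&(q[:,2]>80)&(q[:,2]<165)&(g.min(1)>90); print(a,k.sum(),(np.median(q[k,2]).round(1),np.percentile(q[k,2],85).round(1),np.median(Y[k]).round(1)) if k.any() else "")
```

```text
-95 0 
-85 0 
-75 0 
-65 0 
-55 0 
-45 0 
-35 2 (np.float64(137.4), np.float64(137.6), np.float64(3.0))
-25 14 (np.float64(138.4), np.float64(141.6), np.float64(-0.9))
-15 16 (np.float64(137.1), np.float64(139.6), np.float64(0.3))
-5 13 (np.float64(137.3), np.float64(140.0), np.float64(-2.0))
5 17 (np.float64(137.7), np.float64(140.6), np.float64(-1.2))
15 12 (np.float64(137.6), np.float64(140.0), np.float64(-1.2))
25 18 (np.float64(139.3), np.float64(140.9), np.float64(-1.7))
35 13 (np.float64(137.6), np.float64(143.2), np.float64(-0.5))
45 15 (np.float64(137.8), np.float64(140.6), np.float64(-1.4))
55 19 (np.float64(137.5), np.float64(139.8), np.float64(0.8))
65 13 (np.float64(138.1), np.float64(139.8), np.float64(-2.4))
75 17 (np.float64(137.8), np.float64(139.8), np.float64(-0.6))
85 24 (np.float64(136.2), np.float64(139.9), np.float64(0.1))
95 1 (np.float64(133.0), np.float64(133.0), np.float64(-5.1))
```

Level, underside at about 110 mm, which is 4 mm below the TCP. I lower it.

Request:
play_rows([
  {"rx": 0, "ry": 0, "rz": 0, "tx": 0.11, "ty": -0.68, "tz": 0.4, "gripper": 1},
  {"rx": 0, "ry": 0, "rz": 0, "tx": 0, "ty": 0, "tz": 0.8, "gripper": 1},
  {"rx": 0, "ry": 0, "rz": 0, "tx": 0, "ty": 0, "tz": 0.8, "gripper": 1},
  {"rx": 0, "ry": 0, "rz": 0, "tx": 0, "ty": 0, "tz": 0.8, "gripper": 1},
  {"rx": 0, "ry": 0, "rz": 0, "tx": 0, "ty": 0, "tz": 0.5, "gripper": 1},
])

```text
time: 7.7
eef_pos: [0.4731, -0.0168, 0.0301]
orientation: [0.163, -3.136, -0.0]
force: [-0.1, 0.7, -4.0]
width: 0.0177
grasp_force: 50.0
```

Request:
play_rows([
  {"rx": 0, "ry": 0, "rz": 0, "tx": 0, "ty": 0, "tz": 0.3, "gripper": 1},
  {"rx": 0, "ry": 0, "rz": 0, "tx": 0, "ty": 0, "tz": 0.2, "gripper": 1},
  {"rx": 0, "ry": 0, "rz": 0, "tx": 0, "ty": 0, "tz": 0, "gripper": 1},
  {"rx": 0, "ry": 0, "rz": 0, "tx": 0, "ty": 0, "tz": 0, "gripper": 1},
])

```text
time: 8.1
eef_pos: [0.4738, -0.0174, 0.0195]
orientation: [-0.161, 3.137, -0.0]
force: [-0.2, -0.2, -2.5]
width: 0.0178
grasp_force: 50.0
```

Request:
play_rows([
  {"rx": 0, "ry": 0, "rz": 0, "tx": 0, "ty": 0, "tz": 0.15, "gripper": 1},
  {"rx": 0, "ry": 0, "rz": 0, "tx": 0, "ty": 0, "tz": 0.15, "gripper": 1},
  {"rx": 0, "ry": 0, "rz": 0, "tx": 0, "ty": 0, "tz": 0.08, "gripper": 1},
  {"rx": 0, "ry": 0, "rz": 0, "tx": 0, "ty": 0, "tz": 0, "gripper": 1},
  {"rx": 0, "ry": 0, "rz": 0, "tx": 0, "ty": 0, "tz": 0, "gripper": 1},
])

```text
time: 8.6
eef_pos: [0.4735, -0.0174, 0.0094]
orientation: [0.161, -3.137, -0.0]
force: [-0.6, -0.2, -3.1]
width: 0.0179
grasp_force: 50.0
```

Request:
play_rows([
  {"rx": 0, "ry": 0, "rz": 0, "tx": 0, "ty": 0, "tz": 0.06, "gripper": 1},
  {"rx": 0, "ry": 0, "rz": 0, "tx": 0, "ty": 0, "tz": 0, "gripper": 1},
  {"rx": 0, "ry": 0, "rz": 0, "tx": 0, "ty": 0, "tz": 0, "gripper": 1},
])

```text
time: 8.9
eef_pos: [0.4735, -0.0174, 0.008]
orientation: [-0.161, 3.137, -0.0]
force: [0.5, 0.4, -3.1]
width: 0.0175
grasp_force: 50.0
```

Request:
play_rows([
  {"rx": 0, "ry": 0, "rz": 0, "tx": 0, "ty": 0, "tz": 0.04, "gripper": 1},
  {"rx": 0, "ry": 0, "rz": 0, "tx": 0, "ty": 0, "tz": 0, "gripper": 1},
  {"rx": 0, "ry": 0, "rz": 0, "tx": 0, "ty": 0, "tz": 0, "gripper": 1},
])

```text
time: 9.2
eef_pos: [0.4736, -0.0174, 0.0076]
orientation: [-0.161, 3.137, -0.0]
force: [-4.3, 0.0, 7.8]
width: 0.0179
grasp_force: 50.0
```

Contact with the mat (+8 N), so I let go.

Request:
play_rows([
  {"rx": 0, "ry": 0, "rz": 0, "tx": 0, "ty": 0, "tz": 0, "gripper": -0.2},
  {"rx": 0, "ry": 0, "rz": 0, "tx": 0, "ty": 0, "tz": 0, "gripper": -0.2},
  {"rx": 0, "ry": 0, "rz": 0, "tx": 0, "ty": 0, "tz": 0, "gripper": -0.2},
  {"rx": 0, "ry": 0, "rz": 0, "tx": 0, "ty": 0, "tz": 0, "gripper": -0.2},
  {"rx": 0, "ry": 0, "rz": 0, "tx": 0, "ty": 0, "tz": 0, "gripper": -0.2},
])

```text
time: 9.7
eef_pos: [0.4735, -0.0174, 0.0069]
orientation: [-0.161, 3.137, -0.0]
force: [-0.3, -0.4, 0.0]
width: 0.0536
grasp_force: 0.0
```

Request:
play_rows([
  {"rx": 0, "ry": 0, "rz": 0, "tx": 0, "ty": 0, "tz": -0.4, "gripper": -0.2},
  {"rx": 0, "ry": 0, "rz": 0, "tx": 0, "ty": 0, "tz": -0.8, "gripper": -0.2},
  {"rx": 0, "ry": 0, "rz": 0, "tx": 0, "ty": 0, "tz": -1, "gripper": -0.2},
  {"rx": 0, "ry": 0, "rz": 0, "tx": 0, "ty": 0, "tz": -1, "gripper": -0.2},
  {"rx": 0, "ry": 0, "rz": 0, "tx": 0, "ty": 0, "tz": 0, "gripper": -0.2},
])

```text
time: 10.2
eef_pos: [0.4751, -0.0176, 0.0905]
orientation: [-0.161, 3.132, -0.001]
force: [-0.6, 0.4, -0.1]
width: 0.0563
grasp_force: 0.0
```

Request:
play_rows([
  {"rx": 0, "ry": 0, "rz": 0, "tx": 0, "ty": -1, "tz": -1, "gripper": -0.2},
  {"rx": 0, "ry": 0, "rz": 0, "tx": 0, "ty": -1, "tz": -0.5, "gripper": -0.2},
  {"rx": 0, "ry": 0, "rz": 0, "tx": 0, "ty": -1, "tz": 0, "gripper": -0.2},
  {"rx": 0, "ry": 0, "rz": 0, "tx": 0, "ty": -1, "tz": 0, "gripper": -0.2},
  {"rx": 0, "ry": 0, "rz": 0, "tx": 0, "ty": -1, "tz": 0, "gripper": -0.2},
])

```text
time: 10.7
eef_pos: [0.4861, -0.1427, 0.1244]
orientation: [0.161, -3.137, -0.0]
force: [0.9, 0.6, -0.0]
width: 0.056
grasp_force: 0.0
```

Request:
play_rows([
  {"rx": 0, "ry": 0, "rz": 0, "tx": 0, "ty": -1, "tz": 0, "gripper": -0.2},
  {"rx": 0, "ry": 0, "rz": 0, "tx": 0, "ty": -1, "tz": 0, "gripper": -0.2},
  {"rx": 0, "ry": 0, "rz": 0, "tx": 0, "ty": -1, "tz": 0, "gripper": -0.2},
  {"rx": 0, "ry": 0, "rz": 0, "tx": 0, "ty": 0, "tz": 0, "gripper": -0.2},
])

```text
time: 11.1
eef_pos: [0.4938, -0.2184, 0.1241]
orientation: [0.158, -3.137, 0.0]
force: [0.2, 0.1, 0.3]
width: 0.0562
grasp_force: 0.0
```

Run:
```python
from fit import *
from go import plan,along
im,d=snapshot("top"); P=cloud("top",d); save("t3",cv2.resize(im[100:230,180:310],None,fx=4,fy=4,interpolation=cv2.INTER_CUBIC)); np.savez("t3.npz",im=im,d=d)
q=P.reshape(-1,3)*1000
r=getlever(im,P,(195,275,100,220),32,[500,-15,.1]); print(r)
# cross-check: centroid axis in scene camera
im2,d2=snapshot("scene"); np.savez("s3.npz",im=im2,d=d2)
a,y,w=r[0][0]; x2,y2=along((a,y),w,27); print(x2,y2); plan(x2,y2,8,w)
```

```text
((array([ 4.97766216e+02, -1.34926507e+01,  1.01006907e-01]), np.float64(0.0006602757358009097)), np.int64(460))
524.6286009385735 -10.770099135046905
t 11.2 tcp [ 493.6 -216.2  124. ] w 56.5 F [-0.7 -0.8  0.3] j6 -2.15
turn units [ 0.01 -0.01  0.01] then shift units [-2.06  8.05  4.64]
```

View pics/t3.png

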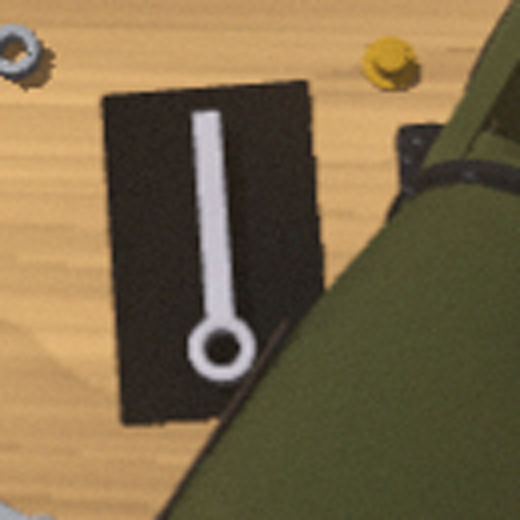

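The lever stands on the mat's middle, eye at crop (221,347), plain end at (205,115). I regrasp by the plain half.

Request:
play_rows([
  {"rx": 0, "ry": 0, "rz": 0, "tx": -0.2, "ty": 0.8, "tz": 0, "gripper": -0.2},
  {"rx": 0, "ry": 0, "rz": 0, "tx": -0.23, "ty": 0.9, "tz": 0, "gripper": -0.2},
  {"rx": 0, "ry": 0, "rz": 0, "tx": -0.23, "ty": 0.9, "tz": 0, "gripper": -0.2},
  {"rx": 0, "ry": 0, "rz": 0, "tx": -0.23, "ty": 0.9, "tz": 0, "gripper": -0.2},
  {"rx": 0, "ry": 0, "rz": 0, "tx": -0.23, "ty": 0.9, "tz": 0, "gripper": -0.2},
])

```text
time: 11.7
eef_pos: [0.5103, -0.102, 0.1244]
orientation: [0.163, -3.137, -0.0]
force: [0.1, 0.0, -0.4]
width: 0.0567
grasp_force: 0.0
```

Request:
play_rows([
  {"rx": 0, "ry": 0, "rz": 0, "tx": -0.23, "ty": 0.9, "tz": 0, "gripper": -0.2},
  {"rx": 0, "ry": 0, "rz": 0, "tx": -0.23, "ty": 0.9, "tz": 0, "gripper": -0.2},
  {"rx": 0, "ry": 0, "rz": 0, "tx": -0.23, "ty": 0.9, "tz": 0, "gripper": -0.2},
  {"rx": 0, "ry": 0, "rz": 0, "tx": -0.23, "ty": 0.9, "tz": 0, "gripper": -0.2},
  {"rx": 0, "ry": 0, "rz": 0, "tx": 0, "ty": 0, "tz": 0, "gripper": -0.2},
])

```text
time: 12.2
eef_pos: [0.5239, -0.0093, 0.1244]
orientation: [0.166, -3.137, -0.001]
force: [-0.6, -0.3, -1.4]
width: 0.0568
grasp_force: 0.0
```

Request:
play_rows([
  {"rx": 0, "ry": 0, "rz": 0, "tx": 0, "ty": 0, "tz": 0, "gripper": -0.2},
])

```text
time: 12.3
eef_pos: [0.5239, -0.0115, 0.1244]
orientation: [0.164, -3.137, 0.0]
force: [0.2, -0.7, -0.4]
width: 0.0565
grasp_force: 0.0
```

Run:
```python
from go import plan
plan(524.6,-10.8,8,.101)
```

```text
t 12.3 tcp [523.9 -11.5 124.4] w 56.5 F [ 0.2 -0.7 -0.4] j6 -1.77
turn units [-0.   -0.    0.03] then shift units [-0.03  0.03  4.66]
```

Request:
play_rows([
  {"rx": 0, "ry": 0, "rz": 0, "tx": 0, "ty": 0.03, "tz": 0.8, "gripper": -0.2},
  {"rx": 0, "ry": 0, "rz": 0, "tx": 0, "ty": 0, "tz": 1, "gripper": -0.2},
  {"rx": 0, "ry": 0, "rz": 0, "tx": 0, "ty": 0, "tz": 1, "gripper": -0.2},
  {"rx": 0, "ry": 0, "rz": 0, "tx": 0, "ty": 0, "tz": 0.8, "gripper": -0.2},
  {"rx": 0, "ry": 0, "rz": 0, "tx": 0, "ty": 0, "tz": 0.4, "gripper": -0.2},
])

```text
time: 12.8
eef_pos: [0.5231, -0.012, 0.0229]
orientation: [0.16, -3.135, -0.0]
force: [1.1, 0.5, 0.3]
width: 0.0565
grasp_force: 0.0
```

Request:
play_rows([
  {"rx": 0, "ry": 0, "rz": 0, "tx": 0, "ty": 0, "tz": 0.3, "gripper": -0.2},
  {"rx": 0, "ry": 0, "rz": 0, "tx": 0, "ty": 0, "tz": 0.2, "gripper": -0.2},
  {"rx": 0, "ry": 0, "rz": 0, "tx": 0, "ty": 0, "tz": 0, "gripper": -0.2},
  {"rx": 0, "ry": 0, "rz": 0, "tx": 0, "ty": 0, "tz": 0, "gripper": -0.2},
])

```text
time: 13.2
eef_pos: [0.5245, -0.0115, 0.0125]
orientation: [-0.161, 3.137, -0.0]
force: [0.5, -0.5, -1.0]
width: 0.0564
grasp_force: 0.0
```

Request:
play_rows([
  {"rx": 0, "ry": 0, "rz": 0, "tx": 0, "ty": 0.03, "tz": 0.18, "gripper": -0.2},
  {"rx": 0, "ry": 0, "rz": 0, "tx": 0, "ty": 0, "tz": 0, "gripper": 1},
  {"rx": 0, "ry": 0, "rz": 0, "tx": 0, "ty": 0, "tz": 0, "gripper": 1},
  {"rx": 0, "ry": 0, "rz": 0, "tx": 0, "ty": 0, "tz": 0, "gripper": 1},
  {"rx": 0, "ry": 0, "rz": 0, "tx": 0, "ty": 0, "tz": 0, "gripper": 1},
])

```text
time: 13.7
eef_pos: [0.5241, -0.0107, 0.0075]
orientation: [-0.161, 3.137, -0.0]
force: [-0.5, -0.5, -0.3]
width: 0.0276
grasp_force: 0.0
```

Request:
play_rows([
  {"rx": 0, "ry": 0, "rz": 0, "tx": 0, "ty": 0, "tz": 0, "gripper": 1},
  {"rx": 0, "ry": 0, "rz": 0, "tx": 0, "ty": 0, "tz": 0, "gripper": 1},
  {"rx": 0, "ry": 0, "rz": 0, "tx": 0, "ty": 0, "tz": 0, "gripper": 1},
  {"rx": 0, "ry": 0, "rz": 0, "tx": 0, "ty": 0, "tz": 0, "gripper": 1},
])

```text
time: 14.1
eef_pos: [0.5241, -0.0107, 0.0075]
orientation: [-0.161, 3.137, -0.0]
force: [-0.8, -0.0, 1.9]
width: 0.0177
grasp_force: 50.0
```

Request:
play_rows([
  {"rx": 0, "ry": 0, "rz": 0, "tx": 0, "ty": 0, "tz": -0.3, "gripper": 1},
  {"rx": 0, "ry": 0, "rz": 0, "tx": 0, "ty": 0, "tz": -0.5, "gripper": 1},
  {"rx": 0, "ry": 0, "rz": 0, "tx": 0, "ty": 0, "tz": -0.8, "gripper": 1},
  {"rx": 0, "ry": 0, "rz": 0, "tx": 0, "ty": 0, "tz": -0.8, "gripper": 1},
  {"rx": 0, "ry": 0, "rz": 0, "tx": 0, "ty": 0, "tz": -0.8, "gripper": 1},
])

```text
time: 14.6
eef_pos: [0.5241, -0.0107, 0.0892]
orientation: [-0.161, 3.137, -0.0]
force: [0.9, 1.1, -2.5]
width: 0.0174
grasp_force: 50.0
```

Request:
play_rows([
  {"rx": 0, "ry": 0, "rz": 0, "tx": 0, "ty": 0, "tz": -0.8, "gripper": 1},
  {"rx": 0, "ry": 0, "rz": 0, "tx": 0, "ty": 0, "tz": -0.4, "gripper": 1},
  {"rx": 0, "ry": 0, "rz": 0, "tx": 0, "ty": 0, "tz": 0, "gripper": 1},
  {"rx": 0, "ry": 0, "rz": 0, "tx": 0, "ty": 0, "tz": 0, "gripper": 1},
])

```text
time: 15.0
eef_pos: [0.5237, -0.0107, 0.117]
orientation: [0.161, -3.137, -0.0]
force: [-0.9, -0.6, -3.4]
width: 0.0175
grasp_force: 50.0
```

Run:
```python
from go import *
x,y=along((510.2,-281.2),-.125,27); print(x,y); plan(x,y,29,-.125)
```

```text
536.9893370151918 -284.56621780140114
t 15.0 tcp [523.7 -10.7 117. ] w 17.5 F [-0.9 -0.6 -3.4] j6 -1.76
turn units [ 0.   -0.01  2.17] then shift units [ -1.89 -10.8    3.52]
```

Request:
play_rows([
  {"rx": 0, "ry": 0, "rz": 0.5, "tx": 0, "ty": 0, "tz": 0, "gripper": 1},
  {"rx": 0, "ry": 0, "rz": 0.6, "tx": 0, "ty": 0, "tz": 0, "gripper": 1},
  {"rx": 0, "ry": 0, "rz": 0.6, "tx": 0, "ty": 0, "tz": 0, "gripper": 1},
  {"rx": 0, "ry": 0, "rz": 0.47, "tx": 0, "ty": 0, "tz": 0, "gripper": 1},
  {"rx": 0, "ry": 0, "rz": 0, "tx": -0.07, "ty": -0.4, "tz": 0, "gripper": 1},
])

```text
time: 15.5
eef_pos: [0.524, -0.0204, 0.1164]
orientation: [-0.195, -3.134, -0.0]
force: [0.7, 0.2, -3.4]
width: 0.0177
grasp_force: 50.0
```

Request:
play_rows([
  {"rx": 0, "ry": 0, "rz": 0, "tx": -0.14, "ty": -0.8, "tz": 0, "gripper": 1},
  {"rx": 0, "ry": 0, "rz": 0, "tx": -0.14, "ty": -0.8, "tz": 0, "gripper": 1},
  {"rx": 0, "ry": 0, "rz": 0, "tx": -0.14, "ty": -0.8, "tz": 0, "gripper": 1},
  {"rx": 0, "ry": 0, "rz": 0, "tx": -0.14, "ty": -0.8, "tz": 0, "gripper": 1},
  {"rx": 0, "ry": 0, "rz": 0, "tx": -0.14, "ty": -0.8, "tz": 0, "gripper": 1},
])

```text
time: 16.0
eef_pos: [0.5291, -0.1237, 0.1167]
orientation: [-0.193, -3.134, -0.0]
force: [0.0, 0.2, -3.1]
width: 0.0173
grasp_force: 50.0
```

Request:
play_rows([
  {"rx": 0, "ry": 0, "rz": 0, "tx": -0.14, "ty": -0.8, "tz": 0, "gripper": 1},
  {"rx": 0, "ry": 0, "rz": 0, "tx": -0.14, "ty": -0.8, "tz": 0, "gripper": 1},
  {"rx": 0, "ry": 0, "rz": 0, "tx": -0.14, "ty": -0.8, "tz": 0, "gripper": 1},
  {"rx": 0, "ry": 0, "rz": 0, "tx": -0.14, "ty": -0.8, "tz": 0, "gripper": 1},
  {"rx": 0, "ry": 0, "rz": 0, "tx": -0.14, "ty": -0.8, "tz": 0, "gripper": 1},
])

```text
time: 16.5
eef_pos: [0.5338, -0.2251, 0.1166]
orientation: [-0.193, -3.134, -0.001]
force: [-0.8, 0.2, -2.3]
width: 0.0178
grasp_force: 50.0
```

Request:
play_rows([
  {"rx": 0, "ry": 0, "rz": 0, "tx": -0.14, "ty": -0.8, "tz": 0, "gripper": 1},
  {"rx": 0, "ry": 0, "rz": 0, "tx": -0.14, "ty": -0.8, "tz": 0, "gripper": 1},
  {"rx": 0, "ry": 0, "rz": 0, "tx": -0.14, "ty": -0.6, "tz": 0, "gripper": 1},
  {"rx": 0, "ry": 0, "rz": 0, "tx": 0, "ty": 0, "tz": 0, "gripper": 1},
  {"rx": 0, "ry": 0, "rz": 0, "tx": 0, "ty": 0, "tz": 0, "gripper": 1},
])

```text
time: 17.0
eef_pos: [0.5378, -0.2795, 0.1171]
orientation: [-0.196, -3.135, -0.001]
force: [-0.0, 0.0, -2.4]
width: 0.0178
grasp_force: 50.0
```

Run:
```python
from go import *
plan(537,-284.6,29,-.125); t=bot.observe()["eef_pos"]*1000
ims=[]
for n in("top","scene"):
    im,d=snapshot(n); P=cloud(n,d)*1000; np.savez(n+"4.npz",im=im,d=d)
    ims.append(cv2.resize(im[110:240,270:400] if n=="top" else im[170:300,130:260],(400,400),interpolation=cv2.INTER_CUBIC))
    q=P.reshape(-1,3); dx=q[:,:2]-t[:2]; c,s=np.cos(-.125),np.sin(-.125)
    X=c*dx[:,0]+s*dx[:,1]+27;Y=-s*dx[:,0]+c*dx[:,1]
    for a in range(-95,105,10):
        k=(X>=a)&(X<a+10)&(abs(Y)<24)&(q[:,2]>100)&(q[:,2]<160)&(im.reshape(-1,3).min(1)>90)
        if k.sum()>3: print(n,a,k.sum(),np.median(q[k,2]).round(1),np.median(Y[k]).round(1))
save("p4",np.hstack(ims))
```

```text
t 17.0 tcp [ 537.8 -279.5  117.1] w 17.8 F [-0.   0.  -2.4] j6 -1.99
turn units [ 0.   -0.01  0.  ] then shift units [ 0.01 -0.21  3.52]
scene 25 10 139.5 -0.6
scene 35 24 141.2 -0.6
scene 45 17 141.6 2.5
scene 55 19 141.9 2.5
scene 65 20 142.5 2.4
scene 75 18 140.9 2.4
scene 85 23 141.3 2.1
scene 95 17 138.1 4.7
```

View pics/p4.png

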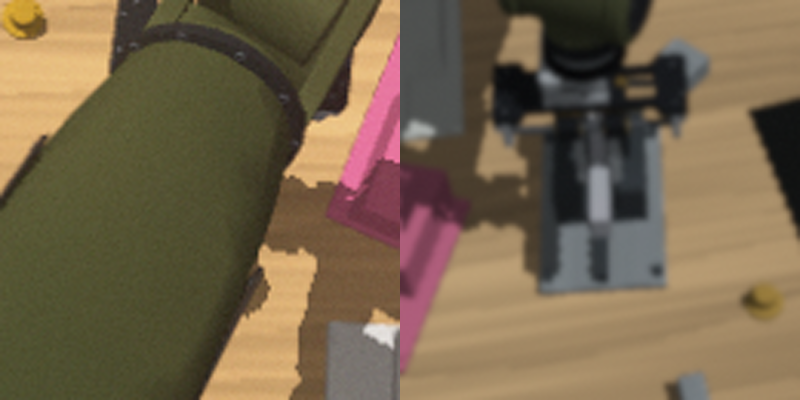

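The right half shows the lever over the dark nest, in line with its rail (tip at (598,225)), level. I lower it, pausing just above the walls.

Request:
play_rows([
  {"rx": 0, "ry": 0, "rz": 0, "tx": 0, "ty": -0.21, "tz": 0, "gripper": 1},
  {"rx": 0, "ry": 0, "rz": 0, "tx": 0, "ty": 0, "tz": 0.5, "gripper": 1},
  {"rx": 0, "ry": 0, "rz": 0, "tx": 0, "ty": 0, "tz": 0.6, "gripper": 1},
  {"rx": 0, "ry": 0, "rz": 0, "tx": 0, "ty": 0, "tz": 0.5, "gripper": 1},
  {"rx": 0, "ry": 0, "rz": 0, "tx": 0, "ty": 0, "tz": 0, "gripper": 1},
])

```text
time: 17.6
eef_pos: [0.5363, -0.2839, 0.0746]
orientation: [-0.195, -3.132, -0.003]
force: [-0.4, 0.4, -3.1]
width: 0.0174
grasp_force: 50.0
```

Request:
play_rows([
  {"rx": 0, "ry": 0, "rz": 0, "tx": 0, "ty": 0, "tz": 0, "gripper": 1},
])

```text
time: 17.7
eef_pos: [0.5373, -0.2846, 0.077]
orientation: [-0.196, -3.135, -0.001]
force: [0.1, 0.3, -3.5]
width: 0.0177
grasp_force: 50.0
```

Run:
```python
from go import *
plan(537,-284.6,29,-.125)
```

```text
t 17.7 tcp [ 537.3 -284.6   77. ] w 17.7 F [ 0.1  0.3 -3.5] j6 -1.99
turn units [ 0.   -0.01  0.  ] then shift units [ 0.01 -0.    1.92]
```

Request:
play_rows([
  {"rx": 0, "ry": 0, "rz": 0, "tx": 0, "ty": 0, "tz": 0.35, "gripper": 1},
  {"rx": 0, "ry": 0, "rz": 0, "tx": 0, "ty": 0, "tz": 0.35, "gripper": 1},
  {"rx": 0, "ry": 0, "rz": 0, "tx": 0, "ty": 0, "tz": 0.3, "gripper": 1},
  {"rx": 0, "ry": 0, "rz": 0, "tx": 0, "ty": 0, "tz": 0, "gripper": 1},
])

```text
time: 18.1
eef_pos: [0.5368, -0.2844, 0.051]
orientation: [-0.196, -3.134, -0.001]
force: [0.4, 0.4, -2.0]
width: 0.018
grasp_force: 50.0
```

Request:
play_rows([
  {"rx": 0, "ry": 0, "rz": 0, "tx": 0, "ty": 0, "tz": 0.3, "gripper": 1},
  {"rx": 0, "ry": 0, "rz": 0, "tx": 0, "ty": 0, "tz": 0.25, "gripper": 1},
  {"rx": 0, "ry": 0, "rz": 0, "tx": 0, "ty": 0, "tz": 0.2, "gripper": 1},
  {"rx": 0, "ry": 0, "rz": 0, "tx": 0, "ty": 0, "tz": 0, "gripper": 1},
  {"rx": 0, "ry": 0, "rz": 0, "tx": 0, "ty": 0, "tz": 0, "gripper": 1},
])

```text
time: 18.6
eef_pos: [0.5374, -0.2847, 0.0337]
orientation: [-0.196, -3.135, -0.0]
force: [-0.5, 0.4, -2.7]
width: 0.0174
grasp_force: 50.0
```

Now the last 4–5 mm, gently.

Request:
play_rows([
  {"rx": 0, "ry": 0, "rz": 0, "tx": 0, "ty": 0, "tz": 0.1, "gripper": 1},
  {"rx": 0, "ry": 0, "rz": 0, "tx": 0, "ty": 0, "tz": 0.06, "gripper": 1},
  {"rx": 0, "ry": 0, "rz": 0, "tx": 0, "ty": 0, "tz": 0, "gripper": 1},
  {"rx": 0, "ry": 0, "rz": 0, "tx": 0, "ty": 0, "tz": 0, "gripper": 1},
])

```text
time: 19.0
eef_pos: [0.5374, -0.2847, 0.0297]
orientation: [0.196, 3.135, 0.0]
force: [-0.1, 0.6, -2.4]
width: 0.0177
grasp_force: 50.0
```

Request:
play_rows([
  {"rx": 0, "ry": 0, "rz": 0, "tx": 0, "ty": 0, "tz": 0.03, "gripper": 1},
  {"rx": 0, "ry": 0, "rz": 0, "tx": 0, "ty": 0, "tz": 0, "gripper": 1},
  {"rx": 0, "ry": 0, "rz": 0, "tx": 0, "ty": 0, "tz": 0, "gripper": 1},
])

```text
time: 19.3
eef_pos: [0.5373, -0.2847, 0.029]
orientation: [-0.196, -3.135, 0.0]
force: [0.3, -0.3, -2.5]
width: 0.018
grasp_force: 50.0
```

Request:
play_rows([
  {"rx": 0, "ry": 0, "rz": 0, "tx": 0, "ty": 0, "tz": 0.03, "gripper": 1},
  {"rx": 0, "ry": 0, "rz": 0, "tx": 0, "ty": 0, "tz": 0, "gripper": 1},
  {"rx": 0, "ry": 0, "rz": 0, "tx": 0, "ty": 0, "tz": 0, "gripper": 1},
])

```text
time: 19.6
eef_pos: [0.5375, -0.2848, 0.0286]
orientation: [0.196, 3.135, -0.0]
force: [-1.3, 1.2, 3.0]
width: 0.0175
grasp_force: 50.0
```

Contact at the expected height. I release, back off and look.

Request:
play_rows([
  {"rx": 0, "ry": 0, "rz": 0, "tx": 0, "ty": 0, "tz": 0.02, "gripper": 1},
  {"rx": 0, "ry": 0, "rz": 0, "tx": 0, "ty": 0, "tz": 0, "gripper": -0.2},
  {"rx": 0, "ry": 0, "rz": 0, "tx": 0, "ty": 0, "tz": 0, "gripper": -0.2},
  {"rx": 0, "ry": 0, "rz": 0, "tx": 0, "ty": 0, "tz": 0, "gripper": -0.2},
  {"rx": 0, "ry": 0, "rz": 0, "tx": 0, "ty": 0, "tz": 0, "gripper": -0.2},
])

```text
time: 20.1
eef_pos: [0.5373, -0.2847, 0.0276]
orientation: [-0.196, -3.135, -0.0]
force: [0.2, -0.2, 0.0]
width: 0.0462
grasp_force: 0.0
```

Request:
play_rows([
  {"rx": 0, "ry": 0, "rz": 0, "tx": 0, "ty": 0, "tz": 0, "gripper": -0.2},
  {"rx": 0, "ry": 0, "rz": 0, "tx": 0, "ty": 0, "tz": -0.5, "gripper": -0.2},
  {"rx": 0, "ry": 0, "rz": 0, "tx": 0, "ty": 0, "tz": -1, "gripper": -0.2},
  {"rx": 0, "ry": 0, "rz": 0, "tx": 0, "ty": 0, "tz": -1, "gripper": -0.2},
  {"rx": 0, "ry": 0, "rz": 0, "tx": 0, "ty": 0, "tz": -1, "gripper": -0.2},
])

```text
time: 20.6
eef_pos: [0.5374, -0.2847, 0.1172]
orientation: [0.196, 3.135, -0.0]
force: [0.3, -0.8, 0.3]
width: 0.056
grasp_force: 0.0
```

Request:
play_rows([
  {"rx": 0, "ry": 0, "rz": 0, "tx": 0, "ty": 0.8, "tz": -1, "gripper": -0.2},
  {"rx": 0, "ry": 0, "rz": 0, "tx": 0, "ty": 1, "tz": 0, "gripper": -0.2},
  {"rx": 0, "ry": 0, "rz": 0, "tx": 0, "ty": 1, "tz": 0, "gripper": -0.2},
  {"rx": 0, "ry": 0, "rz": 0, "tx": 0, "ty": 1, "tz": 0, "gripper": -0.2},
  {"rx": 0, "ry": 0, "rz": 0, "tx": 0, "ty": 1, "tz": 0, "gripper": -0.2},
])

```text
time: 21.1
eef_pos: [0.5524, -0.1647, 0.1413]
orientation: [0.196, 3.135, -0.0]
force: [-0.4, -0.7, -0.3]
width: 0.0566
grasp_force: 0.0
```

Request:
play_rows([
  {"rx": 0, "ry": 0, "rz": 0, "tx": 0, "ty": 1, "tz": 0, "gripper": -0.2},
  {"rx": 0, "ry": 0, "rz": 0, "tx": 0, "ty": 1, "tz": 0, "gripper": -0.2},
  {"rx": 0, "ry": 0, "rz": 0, "tx": 0, "ty": 1, "tz": 0, "gripper": -0.2},
  {"rx": 0, "ry": 0, "rz": 0, "tx": 0, "ty": 1, "tz": 0, "gripper": -0.2},
  {"rx": 0, "ry": 0, "rz": 0, "tx": 0, "ty": 0, "tz": 0, "gripper": -0.2},
])

```text
time: 21.6
eef_pos: [0.565, -0.0642, 0.1412]
orientation: [0.192, 3.135, 0.0]
force: [0.4, 0.3, 0.2]
width: 0.0565
grasp_force: 0.0
```

Run:
```python
from fit import *
im,d=snapshot("top"); P=cloud("top",d); save("t5",cv2.resize(im[115:225,285:375],None,fx=5,fy=5,interpolation=cv2.INTER_CUBIC))
print(getlever(im,P,(298,362,120,215),53,[510,-281,-.125],tol=6),"nest 510.2 -281.2 -.125")
q=P.reshape(-1,3)*1000; dx=q[:,:2]-[510.2,-281.2]; c,s=np.cos(-.125),np.sin(-.125)
X=c*dx[:,0]+s*dx[:,1];Y=-s*dx[:,0]+c*dx[:,1]
for a in range(-95,95,19):
    k=(X>=a)&(X<a+19)&(abs(Y)<6)&(q[:,2]>40)&(q[:,2]<65); print(a,k.sum(),q[k,2].mean().round(1))
```

```text
((array([ 5.10759741e+02, -2.81144053e+02, -1.25232591e-01]), np.float64(0.0055135817876882055)), np.int64(295)) nest 510.2 -281.2 -.125
-95 19 52.9
-76 10 49.0
-57 29 53.6
-38 29 53.2
-19 28 53.2
0 29 53.9
19 28 52.9
38 32 53.4
57 27 54.2
76 29 54.7
```

View pics/t5.png

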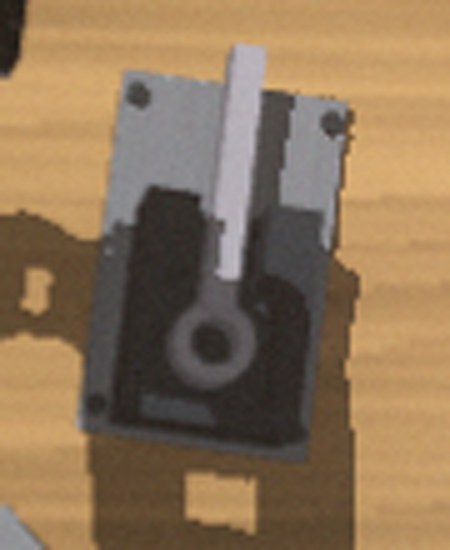

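The eye at crop (210,342) sits in the pocket and the shank lies along the rail. It is flat, with its top at 53 mm (25 + 28), and within 1 mm of the nest pose.

```bash
python3 -c "
from cell import sign_off
print(sign_off())"
```

```text
the job is handed in; nothing more can be done
None
```

The lever was set down on the mat, regrasped by its plain half and lowered flat into the dark drilling fixture, eye in the keyhole pocket, within about 1 mm of its seat; I let go and handed the job in at about 22 s (no verdict was returned).

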